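Find the hidden strap slot in a sandal sole with a spring awl

TASK

Lock the sandal sole in its jig by pushing the clamp's red handle down past its over-centre point until it stays down. Then take the spring awl from its stand, rest the needle's tip in the groove of the sole close to one end of the groove, slide it along the groove until the needle drops into the hidden strap slot, and push it fully in. Finally stand the awl back in its stand and let go; leave the sole clamped and do not disturb the mallet, the tape measure or the glue jar.

Things in the scene. Friction and masses are not known exactly. Their poses are not given: they have to be found in the camera images.
- jig: Plywood jig plate, 130 x 360 x 12 mm, screwed to the bench, carrying the sole and, at one end, a steel toggle clamp. Origin on the bench under the centre of the sole; x across the sole, y along the sole towards the clamp (heel end), z up. The plate spans y -140 to +220 mm. Low stops 28 mm above the bench surround the sole.
- clamp_pivot (a point): Hinge axis of the clamp's handle, fixed to the jig at its x 0, y +195, z +60 mm. The axis runs along the jig's x.
- clamp_grip (a point): Middle of the upper face of the red handle grip, 85 mm along the handle from its pivot (7 mm above the handle's centre line). The grip is 24 mm wide and 72 mm long (46 to 118 mm from the pivot), 14 mm thick. At the start the handle leans up by 0.97 rad from level, pointing to the jig's +y; its end swings outward (+y) and down.
- clamp (a joint): Angle of the clamp's handle, rad: 0 at the start (raised 0.97 rad above level), 0.92 at its stop (locked, 0.05 rad above level). Over-centre is at 0.80: short of that it springs back part of the way, past it it snaps to the stop by itself. Takes up to about 8 N pressed down on the grip.
- clamp_arm: The clamp's arm, linked to the handle; its sprung rubber pad comes down on the sole's heel (jig y +85 mm). Origin at its hinge, jig x 0, y +160, z +60 mm. Raised at the start it reaches up to 130 mm above the bench (jig y +95 to +170); locked, it lies level, its top 65 mm above the bench, from jig y +80 on.
- sole: Sandal sole, 90 x 240 x 25 mm with rounded corners, tan over a black edge, lying loose in the jig, within 1.5 mm. Origin under its centre, 12 mm above the bench; y along the sole, parallel to the jig's y; z up.
- groove (a point): Middle of the floor of the dark straight groove in the sole, 34 mm above the bench; axes as the sole's. Groove 15 mm wide, 3 mm deep, y -48 to +48 mm. Hidden in it is the strap slot, 10 mm long (along y) and as wide as the groove, its centre anywhere within 33 mm either way of this point. A plug of the same colour closes it flush: it cannot be seen.
- plug (a joint): How far the plug that closes the hidden slot has been pushed down, m: 0 flush, 0.016 at its bottom; a weak spring (0.4 to 1 N) lifts it back flush.
- awl_grip (a point): Centre of the awl's round wooden handle (half-way up), 27 mm in diameter, 85 mm long. The awl stands needle down, its z axis up along the handle. The handle's lower end, 43 mm below this point, is the shoulder; below come a brass ferrule (14 mm in diameter, 12 mm long) and the steel needle. It weighs 60 to 130 g.
- awl_tip (a point): Tip of the steel needle, 100 mm below awl_grip along the awl's axis when the needle is out. The needle is 6 mm in diameter with a round tip, 45 mm long below the ferrule; it retracts up to 10 mm into the handle against a spring (2 N at first, 4.5 N fully in).
- stand_hole (a point): Centre of the mouth, on the top face, of the hole in the awl's stand: a light wooden block 70 x 70 x 65 mm, fixed to the bench. The hole is upright, 21 mm in diameter with a 4 mm chamfer, and goes right down to the bench. The awl's needle and ferrule hang in it and its shoulder rests on the block's top, 65 mm above the bench.
- awl: The whole spring awl; origin at the centre of its shoulder (lower end of the wooden handle), z up along the handle.
- mallet_mid (a point): Middle of the handle of a wooden mallet lying on the bench (200 mm handle, head 42 mm in diameter and 75 mm long), bystander.
- tape: Blue tape measure, 62 x 30 x 60 mm, standing on the bench; origin under its centre; bystander.
- glue: Glue jar, 48 mm in diameter, 100 mm high, yellow cap; origin under its centre; bystander.
Mind the look-alikes: they are no part of the job. What is shaped like the awl but blue or white is not meant.

How it is judged:
On the way, in this order (a step that is already met when the one before it is completed fails the run):
1. The clamp's handle is past over-centre and down (joint above 0.86 rad), with the awl still in its stand (value of joint clamp above 0.86 rad and distance between awl_grip and stand_hole below 0.06 m), for 0.2 s.
2. The needle's tip presses (over 0.8 N) in the groove, within 25 mm of one of its ends (contact force between awl and sole above 0.8 N and x of awl_tip in the frame of groove between -0.008 and 0.008 m and (y of awl_tip in the frame of groove between 0.024 and 0.052 m or y of awl_tip in the frame of groove between -0.052 and -0.024 m)), for 0.1 s.
3. The needle is pushed into the hidden slot: the plug is at least 11 mm down with the needle's tip at least 10 mm below the groove's floor (value of joint plug above 0.011 m and z of awl_tip in the frame of groove below -0.01 m and value of joint clamp above 0.86 rad), for 0.2 s.
At the end, for the whole second after the job is handed in: Clamp locked (handle joint above 0.86 rad); awl at rest in its stand, shoulder down (handle centre 36 to 50 mm above the block, within 12 mm of the hole's axis, tilt under 0.15 rad); plug back up (under 4 mm down); sole within 6 mm of its start (value of joint clamp above 0.86 rad and value of joint plug below 0.004 m and horizontal distance between awl_grip and stand_hole below 0.012 m and z of awl_grip in the frame of stand_hole between 0.036 and 0.05 m and angle between awl_grip's own z axis and vertical below 0.15 rad and distance of groove from where it was at the start of the episode below 0.006 m and linear speed of awl below 0.02 m/s); the robot touches nothing.
It fails at once if The mallet, tape measure or glue jar is moved more than 20 mm (distance of any of mallet_mid, tape, glue from where it was at the start of the episode above 0.02 m).
It fails at once if The clamp comes undone while the awl's needle is in the sole (contact force between awl and sole above 0.8 N and value of joint clamp below 0.8 rad).
It also fails if it takes over 64 s, if anything falls off the work surface, if the arm or the gripper's body presses on something with over 40 N, if the wrist force passes 120 N, or if a joint passes its speed limit or range.

ROBOT

A 6-joint arm with a two-finger parallel gripper is mounted at the origin on the work surface. World frame = base frame: x ahead of the robot, y to its left, z up, the work surface at z = 0. Lengths are in m, angles in rad, forces in N, time in s.
With the tool pointing down it reaches from about 0.225 to 0.875 m from the base axis. Payload 3.4 kg.
Tool frame: the origin (TCP) lies at the very end of the fingers, on their centre line; the grasp point (between the pads) lies 19 mm behind it (manip.hold_point_z is the distance from the TCP to the grasp point, in m); z points along the fingers, y is the line along which they close (so a half turn about z gives the same grasp; the last joint's range is limited). The gripper opens to 85 mm and grips with 20 to 120 N. Pads are 22 mm wide; open, the fingers measure 114 mm over their backs; the gripper's body (76 mm by 85 mm) begins 54 mm behind the grasp point. The pads swing forward as they close: fully open they stand 13 mm farther back than shut.
Start: joints at [-1.461, 0.276, 1.505, -0, 1.361, -0.121], TCP at [0.132, -0.56, 0.231] pointing down, gripper open.
Joint ranges: [-2.89, 2.89], [-0.75, 2.08], [0.22, 2.7], [-1.18, 4.32], [0.11, 2.71], [-2.7, 2.7]. Speed limits (rad/s): [2.57, 2.57, 3.14, 3.14, 3.14, 3.14].

INTERFACE

Orientations are given as a unit quaternion [w, x, y, z].
In Python, from rig import readout, viewer, order, manip gives the robot as it stands. The module is installed in compiled form; this text tells all that it offers.
- The arm moves only by the tool send_rows, never from a script. Its arguments are lists of equal length, an entry for each row: "xyz": the shift along the world's x, y, z in m, a list of three; "delta_rot": the turn, a rotation vector about the world's x, y, z in degrees, a list of three. In form: {"xyz": [[tx, ty, tz], ...], "delta_rot": [[wx, wy, wz], ...]}. A call has 1 to 12 rows; each row shifts and turns the commanded pose from where the row before left it; what a row does not reach is not made up. A row lasts 1/10 s, in which the tool goes at most 50 mm and 8.59 degrees, less where a joint would pass 70% of its speed; a pose out of reach is approached as far as the arm can. A call with a gripper value outside its range is refused whole. "gripper" is the finger opening in m, from 0 to 0.0854, set as the call begins (left out, the last holds). The fingers move at their own pace and stop on an object; "force" is the grip in N (left out, the last holds). Time passes only in rows, so rows that do not move let the fingers close. It gives the time, the measured TCP pose, the force, the opening and the grip force at its end, in the units of the state.
- readout.get_state(): the state, without advancing time (a new reading comes with each control period).
- viewer.get_image(name): name is "scene" or "side" or "wrist"; returns a dict with "color" (480x640x3 uint8, red, green, blue), "depth" (480x640 float32, m along the optical axis (not along the pixel's ray), 0 where there is no reading), "K" (3x3 intrinsics, pixels), "camera_from_world" (4x4, takes a point from world to camera coordinates). Camera axes: x right, y up, looking along -z (the intrinsics and any distortion apply to the point x, -y, -z); pixel columns grow to the right and rows downward; lengths in m; the calibration is good to about 2 mm. A picture is of the moment at which its call begins.
- order.sign_off(): hands the job in; it is judged then, once.
The state is a dict: "clock": time; "qpos": joint angles; "qd": joint speeds; "effort": joint torques, N m; "position": TCP position; "ee_rot": TCP orientation; "contact_force": force on the tool from outside, world axes, zero at the start; "moment": the same for the moment, N m; "width": finger opening in m; "gripper_force": force on a finger pad.
Only numpy, scipy, OpenCV 4.12 (cv2) and the standard library are available. Lean on these libraries where they do the work, as an engineer would, in place of code of your own. Each camera call takes 0.05 s, during which the arm holds its last target. There are 200 camera calls.

## Working session

There is one attempt and no reset: what is moved stays moved. The work goes in short steps, Python scripts to look and compute and a tool call to move; the robot and the scene stay as the last step left them, time stands still between calls to the robot, and variables do not carry over. Pictures are saved under pics/ and viewed, at most 13 in all, crops included, and the job is handed in when it is done.

Besides the shell and the picture viewer there is one more tool, called after "Call:" in YAML: its name, and indented under it one key for each argument. send_rows: Moves the arm, as the interface text tells. Its arguments: {"type":"object","properties":{"xyz":{"type":"array"},"delta_rot":{"type":"array"},"gripper":{"type":"number"},"force":{"type":"number"}},"required":["xyz","delta_rot"]}

```bash
mkdir -p pics
cat > h.py <<'E'
import numpy as np, cv2
from rig import readout, viewer, order, manip
def shot(name,tag):
    im=viewer.get_image(name); np.savez(f'{tag}.npz',**im)
    cv2.imwrite(f'pics/{tag}.png',im['color'][:,:,::-1]); return im
def load(tag): return dict(np.load(f'{tag}.npz'))
def px(im,u,v,z=None):
    """world point of pixel: by depth, or on plane of height z"""
    K=im['K'];T=np.linalg.inv(im['camera_from_world'])
    r=np.array([(u-K[0,2])/K[0,0],-(v-K[1,2])/K[1,1],-1.])
    if z is None:
        d=np.median(im['depth'][v-1:v+2,u-1:u+2]); return T[:3,:3]@(r*d)+T[:3,3]
    w=T[:3,:3]@r; return T[:3,3]+w*(z-T[2,3])/w[2]
def proj(im,p):
    c=im['camera_from_world']@np.r_[p,1]; q=im['K']@np.array([c[0],-c[1],-c[2]]); return q[:2]/q[2]
E
python3 - <<'E'
from h import *
a=shot('scene','s0');b=shot('side','d0')
s=readout.get_state();print(s);print(manip.hold_point_z)
for i in (a,b):
  T=np.linalg.inv(i['camera_from_world']);print(T.round(3),i['K'])
E
```

```text
{'clock': 0.1, 'qpos': array([-1.46102225e+00,  2.76556459e-01,  1.50600149e+00, -6.59610670e-06,
        1.36073485e+00, -1.20992022e-01]), 'qd': array([ 0.00139315, -0.00141121, -0.00352263, -0.00073329, -0.00062759,
       -0.00072648]), 'effort': array([ 1.22460828e-03, -4.17699766e+01, -2.46404958e+01, -2.37753147e-04,
        5.76964463e-03, -1.17920658e-05]), 'position': array([ 0.13146007, -0.55927942,  0.23051415]), 'ee_rot': array([-8.50077814e-04,  9.93350320e-01,  1.15127842e-01,  1.54309394e-06]), 'contact_force': array([-0.24095554,  0.22208383,  0.05460003]), 'moment': array([-0.01744754,  0.01530487, -0.01761721]), 'gripper_force': 0.0, 'width': 0.08561561695745307}
0.0187
[[ 0.343 -0.504  0.793  1.456]
 [ 0.939  0.188 -0.288 -0.422]
 [-0.004  0.843  0.537  0.741]
 [ 0.     0.     0.     1.   ]] [[524.45836026   0.         319.77772675]
 [  0.         524.45836026 238.95203918]
 [  0.           0.           1.        ]]
[[-0.787  0.39  -0.478 -0.076]
 [-0.617 -0.508  0.601  0.676]
 [-0.008  0.768  0.64   0.955]
 [ 0.     0.     0.     1.   ]] [[548.76507151   0.         316.01823378]
 [  0.         548.76507151 236.878319  ]
 [  0.           0.           1.        ]]
```

View pics/s0.png

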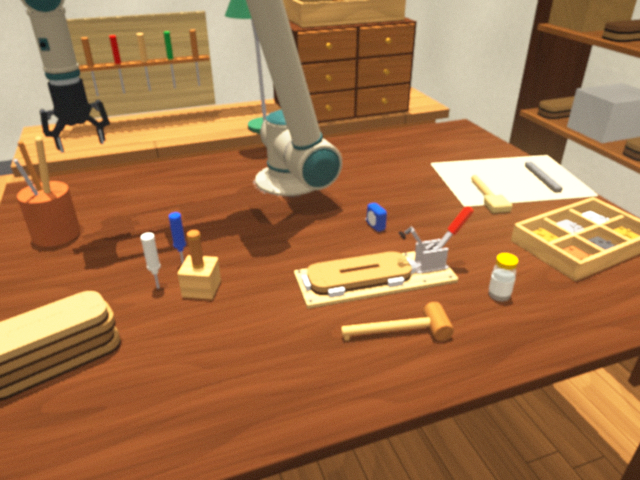

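View pics/d0.png

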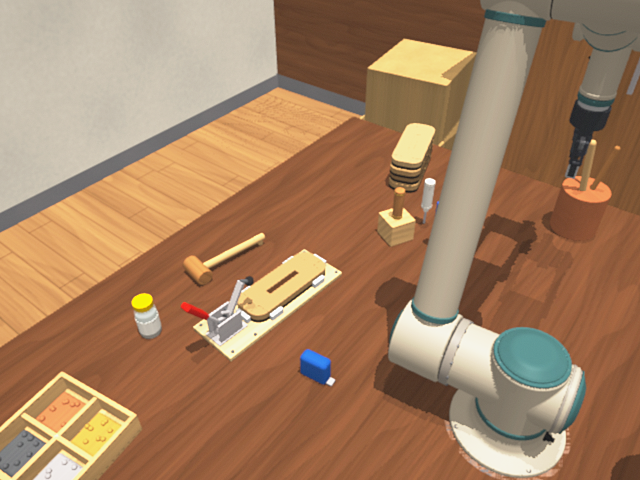

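Scene view: the jig is at about (375,278), its red handle ends at (468,212), and the groove runs (341,270)–(407,263). Look-alikes:
- (195,245): brown awl in a light wooden block, which fits the description.
- (178,230): blue, not meant.
- (152,255): white, not meant.
- (50,215): tools in the pot, not in a block.

I'll enlarge the stand and the jig.

Run:
```python
from h import *
a=load('s0')['color'][:,:,::-1];b=load('d0')['color'][:,:,::-1]
c1=cv2.resize(a[200:320,290:490],None,fx=4,fy=4,interpolation=cv2.INTER_CUBIC) # 800x480
cv2.imwrite('pics/c1.png',c1)
c2=cv2.resize(a[220:310,130:230],(400,360),interpolation=cv2.INTER_CUBIC)
c3=cv2.resize(b[175:265,350:450],(400,360),interpolation=cv2.INTER_CUBIC)
cv2.imwrite('pics/c2.png',np.hstack([c2,c3]))
```

```text
(no output)
```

View pics/c1.png

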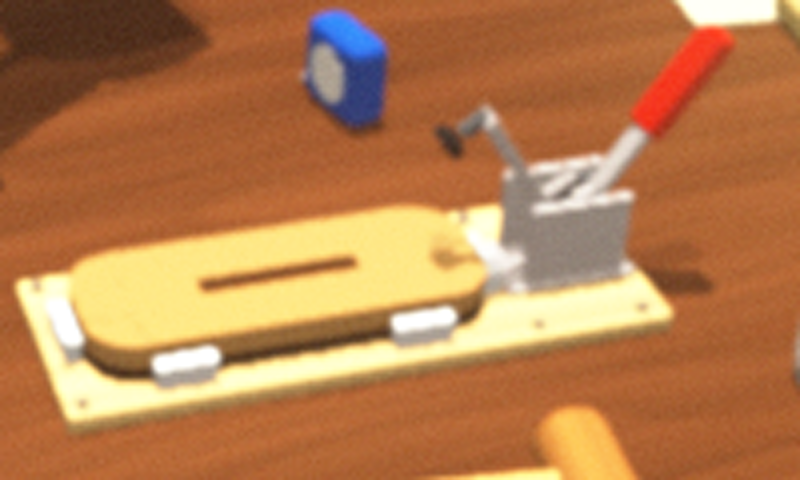

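View pics/c2.png

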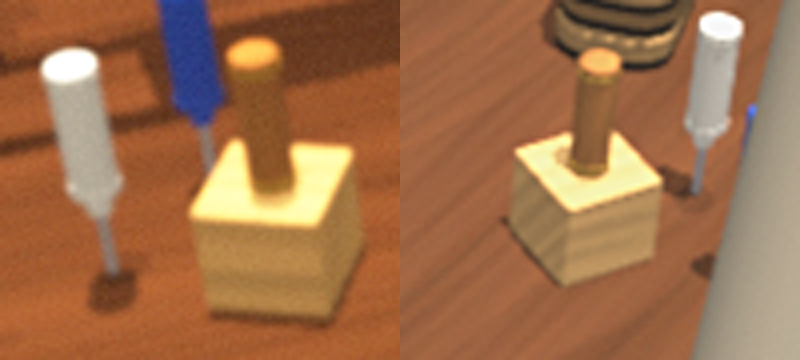

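The crops confirm the brown awl in its block, with top centre at scene (193.8,233.3) and side (400,190.5). Blue and white stand clear beside it. The groove ends are at scene (340.8,271) and (378.8,265.5), and the plate corners are readable.

Run:
```python
from h import *
a=load('s0');b=load('d0')
np.set_printoptions(precision=4,suppress=True)
A=lambda x,y,z:px(a,290+x/4,200+y/4,z)
print('plate',A(18,282,.012),A(75,423,.012),A(670,318,.012), A(200,284,.0355),A(356,262,.0355))
L=lambda x,y,z:px(a,130+x/4,220+y/4,z)
R=lambda x,y,z:px(b,350+(x-400)/4,175+y/4,z)
print('awltop',L(255,53,.150),R(600,62,.150))
print('blockS',[L(x,y,.065) for x,y in[(232,142),(353,147),(325,222),(192,215)]])
print('blockD',[R(x,y,.065) for x,y in[(620,130),(660,185),(573,210),(515,148)]])
print('white',L(72,65,.11),R(720,27,.11),L(112,275,0),R(697,192,0), 'blue',L(187,0,.13))
# side: groove ends estimates, grip
print('side groove',px(b,268,292,.0355),px(b,298,269,.0355))
# clouds
for n,i in(('s',a),('d',b)):
  H,W=i['depth'].shape;u,v=np.meshgrid(range(W),range(H));K=i['K'];T=np.linalg.inv(i['camera_from_world'])
  d=i['depth'];P=np.stack([(u-K[0,2])/K[0,0]*d,-(v-K[1,2])/K[1,1]*d,-d],-1)@T[:3,:3].T+T[:3,3]
  c=i['color'].astype(int)
  m=(c[...,0]>150)&(c[...,1]<50)&(c[...,2]<60)&(P[...,2]<.25)&(P[...,2]>.03)&(d>0)&(P[...,0]>.2)
  Q=P[m];print(n,'red',len(Q),Q.min(0),Q.max(0),np.median(Q,0))
```

```text
plate [ 0.4897 -0.135   0.012 ] [ 0.6236 -0.1456  0.012 ] [0.6541 0.2063 0.012 ] [ 0.5589 -0.0474  0.0355] [0.5703 0.0454 0.0355]
awltop [ 0.4684 -0.3498  0.15  ] [ 0.469  -0.3546  0.15  ]
blockS [array([ 0.4193, -0.3666,  0.065 ]), array([ 0.4485, -0.3025,  0.065 ]), array([ 0.5146, -0.3304,  0.065 ]), array([ 0.483 , -0.3972,  0.065 ])]
blockD [array([ 0.474 , -0.4032,  0.065 ]), array([ 0.4222, -0.3673,  0.065 ]), array([ 0.4534, -0.3105,  0.065 ]), array([ 0.5192, -0.3433,  0.065 ])]
white [ 0.3784 -0.444   0.11  ] [ 0.4529 -0.491   0.11  ] [ 0.4325 -0.4454  0.    ] [ 0.4341 -0.4523  0.    ] blue [ 0.363  -0.3752  0.13  ]
side groove [0.5751 0.0396 0.0355] [ 0.5695 -0.0637  0.0355]
s red 11 [0.5827 0.2116 0.1078] [0.5989 0.2286 0.1245] [0.596  0.2184 0.1148]
d red 162 [0.5743 0.2178 0.105 ] [0.6007 0.26   0.1648] [0.5794 0.2447 0.1489]
```

Call:
send_rows:
  xyz:
    - [0.033,0.016,0.008]
    - [0.033,0.016,0.008]
    - [0.033,0.016,0.008]
    - [0.033,0.016,0.008]
    - [0.033,0.016,0.008]
    - [0.033,0.016,0.008]
    - [0.033,0.016,0.008]
    - [0.033,0.016,0.008]
    - [0.033,0.016,0.008]
    - [0.033,0.016,0.008]
  delta_rot:
    - [0,0,-2]
    - [0,0,-2]
    - [0,0,-2]
    - [0,0,-2]
    - [0,0,-2]
    - [0,0,-2]
    - [0,0,-2]
    - [0,0,-2]
    - [0,0,-2]
    - [0,0,-0.5]
  gripper: 0

```text
clock: 1.1
position: [0.4627, -0.3988, 0.3112]
ee_rot: [-0.0, 0.999, -0.046, -0.0]
contact_force: [-0.0, -1.0, 0.1]
width: -0.0003
gripper_force: 0.0
```

Run:
```python
from h import *
shot('wrist','w1');print(readout.get_state())
```

```text
{'clock': 1.15, 'qpos': array([-0.81923029,  0.3018099 ,  1.27101998,  0.00661687,  1.56527293,
        0.8399636 ]), 'qd': array([-0.04990807, -0.02206765,  0.05095731, -0.04079171, -0.02615084,
       -0.12569193]), 'effort': array([ -4.78237465, -43.38775635, -22.2642231 ,  -1.76271535,
         0.8316844 ,   0.25215209]), 'position': array([ 0.4685733 , -0.39622715,  0.3122916 ]), 'ee_rot': array([-0.00114254,  0.99901585, -0.04419657,  0.00356158]), 'contact_force': array([ 4.11015254, -0.11701976,  1.90511282]), 'moment': array([-0.0078287 , -0.11824251, -0.00925016]), 'gripper_force': 0.0, 'width': 5.7678151108901676e-05}
```

Call:
send_rows:
  xyz:
    - [0.009,0.035,0]
    - [0.009,0.035,0]
    - [0.009,0.035,0]
    - [0.009,0.035,0]
    - [0.009,0.035,0]
    - [0.009,0.035,0]
    - [0.009,0.035,0]
    - [0.009,0.035,0]
    - [0.009,0.035,0]
    - [0.009,0.035,0]
    - [0.009,0.035,0]
    - [0,0,0]
  delta_rot:
    - [0,0,0]
    - [0,0,0]
    - [0,0,0]
    - [0,0,0]
    - [0,0,0]
    - [0,0,0]
    - [0,0,0]
    - [0,0,0]
    - [0,0,0]
    - [0,0,0]
    - [0,0,0]
    - [0,0,0]

```text
clock: 2.35
position: [0.5609, -0.0108, 0.3108]
ee_rot: [-0.001, 0.999, -0.044, -0.0]
contact_force: [1.2, -0.7, -0.2]
width: -0.0004
gripper_force: 0.0
```

Run:
```python
from h import *
shot('wrist','w2');print(readout.get_state())
cv2.imwrite('pics/w12.png',np.vstack([cv2.resize(cv2.imread(f'pics/{t}.png'),(400,300)) for t in('w1','w2')]))
```

```text
{'clock': 2.4, 'qpos': array([-1.47412015e-01,  2.21151880e-01,  1.38658223e+00, -7.43394552e-05,
        1.53494570e+00,  1.51189181e+00]), 'qd': array([-0.04422026, -0.00445265,  0.00357392, -0.03087007,  0.00211283,
       -0.00825054]), 'effort': array([ 1.37721129e+00, -3.95732796e+01, -2.59303612e+01,  3.08593456e-01,
       -1.09975022e-02,  6.74240361e-02]), 'position': array([ 0.56046883, -0.01308999,  0.31075438]), 'ee_rot': array([-1.90275813e-05,  9.99020874e-01, -4.42379484e-02, -5.44513952e-04]), 'contact_force': array([-0.38874794, -0.63239544, -0.18205532]), 'moment': array([-0.02886596, -0.02490362, -0.03685403]), 'gripper_force': 0.0, 'width': -0.00024004383818563955}
```

View pics/w12.png

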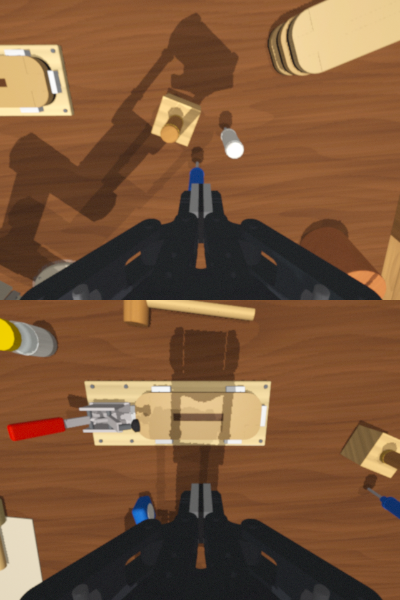

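Top (w1): the block is at about (177,120) with the brown awl; blue is at (196,175) and white at (232,145). Bottom (w2): the jig with its groove at (173–222,417) and the red handle at (37,428). I'll enlarge both.

Run:
```python
from h import *
w1=cv2.imread('pics/w1.png');w2=cv2.imread('pics/w2.png')
a=cv2.resize(w2[110:260,0:440],(800,273),interpolation=cv2.INTER_CUBIC)
c=cv2.resize(w2[160:220,250:380],(600,277),interpolation=cv2.INTER_CUBIC)
d=cv2.resize(w1[140:240,230:272+58],(200,200),interpolation=cv2.INTER_CUBIC)
r=np.zeros((277,800,3),np.uint8);r[:,:600]=c;r[:200,600:]=d
cv2.imwrite('pics/c4.png',np.vstack([a,r]))
```

```text
(no output)
```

View pics/c4.png

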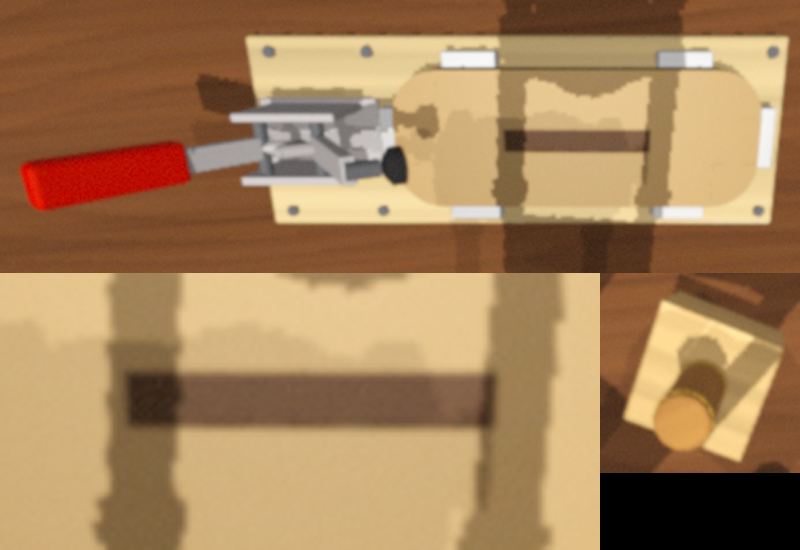

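Run:
```python
from h import *
np.set_printoptions(precision=4,suppress=True)
a=load('w1');b=load('w2')
B=[px(a,230+(x-600)/2,140+(y-273)/2,.065) for x,y in[(665,300),(783,345),(741,461),(624,417)]]
print('block',np.array(B),np.mean(B,0),[np.linalg.norm(B[i]-B[i-1]) for i in range(4)]);print('awltop',px(a,230+83/2,140+148/2,.15))
G=[px(b,u,v,.037) for u,v in[(277.5,181.7),(357,181.7),(357,193.4),(277.5,193.4)]]
print('groove',np.array(G),np.mean(G,0),'len',np.linalg.norm(G[0]-G[1]),'w',np.linalg.norm(G[0]-G[3]))
d=(G[0]+G[3]-G[1]-G[2]);print('dir',d[:2]/np.linalg.norm(d[:2]))
s=800/440;A=lambda x,y,z:px(b,x/s,110+y/s,z)
P=[A(x,y,.012) for x,y in[(247,37),(788,37),(770,222),(276,222)]]
print('plate',np.array(P),'len',np.linalg.norm(P[0]-P[1]),np.linalg.norm(P[2]-P[3]))
d=(P[0]+P[3]-P[1]-P[2]);d=d/np.linalg.norm(d);print(d,'origin',np.mean(P,0)-.04*d)
print('grip?',A(22,185,.157),A(188,160,.10))
```

```text
block [[ 0.5154 -0.3392  0.065 ]
 [ 0.4854 -0.4004  0.065 ]
 [ 0.4207 -0.3698  0.065 ]
 [ 0.4531 -0.3064  0.065 ]] [ 0.4686 -0.3539  0.065 ] [np.float64(0.07041217292666464), np.float64(0.06809157950437171), np.float64(0.07157772996058358), np.float64(0.07122864304059842)]
awltop [ 0.4693 -0.354   0.15  ]
groove [[ 0.5772  0.0413  0.037 ]
 [ 0.569  -0.0527  0.037 ]
 [ 0.555  -0.0519  0.037 ]
 [ 0.5632  0.0431  0.037 ]] [ 0.5661 -0.0051  0.037 ] len 0.09427772463565409 w 0.014067823301374576
dir [0.0866 0.9962]
plate [[ 0.6491  0.2064  0.012 ]
 [ 0.6181 -0.1493  0.012 ]
 [ 0.4903 -0.1385  0.012 ]
 [ 0.5213  0.2188  0.012 ]] len 0.35705441234534824 0.3586363334281315
[0.0866 0.9962 0.    ] origin [ 0.5663 -0.0055  0.012 ]
grip? [0.5907 0.2577 0.157 ] [0.5862 0.212  0.1   ]
```

Call:
send_rows:
  xyz:
    - [0.004,0.038,0]
    - [0.004,0.038,0]
    - [0.004,0.038,0]
    - [0.004,0.038,0]
    - [0.004,0.039,-0.02]
    - [0.005,0.039,-0.02]
    - [0,0,-0.04]
    - [0,0,-0.035]
    - [0,0,-0.025]
    - [0,0,-0.015]
    - [0,0,-0.01]
    - [0,0,0]
  delta_rot:
    - [0,0,0]
    - [0,0,0]
    - [0,0,0]
    - [0,0,0]
    - [0,0,0]
    - [0,0,0]
    - [0,0,0]
    - [0,0,0]
    - [0,0,0]
    - [0,0,0]
    - [0,0,0]
    - [0,0,0]

```text
clock: 3.6
position: [0.5849, 0.2139, 0.1448]
ee_rot: [0.001, 0.999, -0.047, -0.002]
contact_force: [-0.0, -0.3, -0.3]
width: -0.0003
gripper_force: 0.0
```

Call:
send_rows:
  xyz:
    - [0,0,-0.012]
    - [0.001,0.006,-0.006]
    - [0,0.006,-0.006]
    - [0.001,0.006,-0.007]
    - [0,0.006,-0.007]
    - [0.001,0.005,-0.007]
    - [0,0.005,-0.007]
    - [0,0.003,-0.008]
    - [0,0.003,-0.008]
    - [0,0.001,-0.006]
    - [0,0,-0.005]
    - [0,0,0]
  delta_rot:
    - [0,0,0]
    - [0,0,0]
    - [0,0,0]
    - [0,0,0]
    - [0,0,0]
    - [0,0,0]
    - [0,0,0]
    - [0,0,0]
    - [0,0,0]
    - [0,0,0]
    - [0,0,0]
    - [0,0,0]

```text
clock: 4.8
position: [0.588, 0.2566, 0.0702]
ee_rot: [-0.0, 0.999, -0.046, 0.0]
contact_force: [-5.3, -0.8, 18.0]
width: -0.0
gripper_force: 9.1
```

Call:
send_rows:
  xyz:
    - [0,0,0.02]
    - [0,0,0.04]
    - [0,0,0.045]
    - [-0.009,-0.045,0.045]
    - [-0.009,-0.047,0.03]
    - [-0.009,-0.047,0]
    - [-0.009,-0.047,0]
    - [-0.009,-0.047,0]
    - [-0.009,-0.047,0]
    - [-0.009,-0.047,0]
    - [-0.009,-0.047,0]
    - [-0.009,-0.047,0]
  delta_rot:
    - [0,0,0]
    - [0,0,0]
    - [0,0,0]
    - [0,0,0]
    - [0,0,0]
    - [0,0,0]
    - [0,0,0]
    - [0,0,0]
    - [0,0,0]
    - [0,0,0]
    - [0,0,0]
    - [0,0,0]
  gripper: 0.06
  force: 40

```text
clock: 6.0
position: [0.5094, -0.1509, 0.2333]
ee_rot: [-0.0, 0.999, -0.046, -0.0]
contact_force: [1.4, -0.5, -0.4]
width: 0.0603
gripper_force: 0.0
```

Run:
```python
from h import *
b=shot('side','d1');print(readout.get_state()['position'])
cv2.imwrite('pics/c5.png',cv2.resize(cv2.imread('pics/d1.png')[230:360,170:350],None,fx=4,fy=4))
```

```text
[ 0.50820726 -0.15899527  0.23309806]
```

View pics/c5.png

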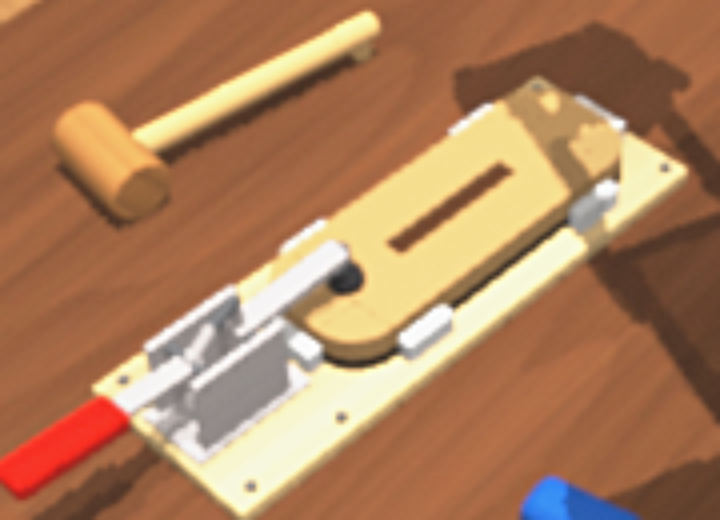

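The crop shows the clamp locked: the handle (60,450) is level and the pad (345,278) is on the heel. Next is the awl.

Call:
send_rows:
  xyz:
    - [-0.008,-0.038,0]
    - [-0.008,-0.039,0]
    - [-0.008,-0.039,0]
    - [-0.008,-0.038,0]
    - [-0.007,-0.038,0]
    - [0,0,-0.03]
    - [0,0,-0.03]
    - [0,0,0]
    - [0,0,0]
  delta_rot:
    - [0,0,0]
    - [0,0,0]
    - [0,0,0]
    - [0,0,0]
    - [0,0,0]
    - [0,0,0]
    - [0,0,0]
    - [0,0,0]
    - [0,0,0]

```text
clock: 6.95
position: [0.4713, -0.3409, 0.1734]
ee_rot: [-0.001, 0.999, -0.046, -0.001]
contact_force: [0.3, -0.5, 0.5]
width: 0.0603
gripper_force: 0.0
```

Call:
send_rows:
  xyz:
    - [-0.003,-0.013,0]
    - [0,0,-0.025]
    - [0,0,-0.025]
    - [0,0,-0.02]
    - [0,0,-0.007]
    - [0,0,0]
    - [0,0,0]
  delta_rot:
    - [0,0,0]
    - [0,0,0]
    - [0,0,0]
    - [0,0,0]
    - [0,0,0]
    - [0,0,0]
    - [0,0,0]

```text
clock: 7.65
position: [0.4695, -0.3555, 0.0984]
ee_rot: [0.001, 0.999, -0.046, 0.001]
contact_force: [-0.1, -0.3, 0.6]
width: 0.0599
gripper_force: 0.0
```

Run:
```python
from h import *
s=readout.get_state();print(s['position'],s['ee_rot'],s['contact_force'])
```

```text
[ 0.46948055 -0.35547551  0.09842991] [ 0.00107873  0.99894089 -0.04598673  0.00107801] [-0.09566415 -0.34619458  0.64239764]
```

Call:
send_rows:
  xyz:
    - [0,0.001,0]
    - [0,0,0]
    - [0,0,0]
    - [0,0,0]
    - [0,0,0]
    - [0,0,0]
    - [0,0,0]
  delta_rot:
    - [0,0,0]
    - [0,0,0]
    - [0,0,0]
    - [0,0,0]
    - [0,0,0]
    - [0,0,0]
    - [0,0,0]
  gripper: 0.015
  force: 60

```text
clock: 8.35
position: [0.4691, -0.3539, 0.0981]
ee_rot: [0.001, 0.999, -0.046, 0.001]
contact_force: [-0.4, 0.4, 6.2]
width: 0.0259
gripper_force: 58.6
```

Call:
send_rows:
  xyz:
    - [0,0,0.01]
    - [0,0,0.02]
    - [0,0,0.03]
    - [0,0,0.04]
    - [0,0,0.03]
    - [0,0,0.01]
    - [0,0,0]
  delta_rot:
    - [0,0,0]
    - [0,0,0]
    - [0,0,0]
    - [0,0,0]
    - [0,0,0]
    - [0,0,0]
    - [0,0,0]

```text
clock: 9.05
position: [0.469, -0.3538, 0.2382]
ee_rot: [0.001, 0.999, -0.046, 0.001]
contact_force: [-0.1, 0.3, -1.2]
width: 0.0254
gripper_force: 58.9
```

Run:
```python
from h import *
print(readout.get_state())
shot('side','d2');shot('scene','s2')
cv2.imwrite('pics/c6.png',np.hstack([cv2.resize(cv2.imread('pics/s2.png')[130:330,120:270],(400,533)),cv2.resize(cv2.imread('pics/d2.png')[80:280,330:480],(400,533))]))
```

```text
{'clock': 9.05, 'qpos': array([-7.64632380e-01,  2.89476350e-01,  1.46820079e+00, -3.86403785e-05,
        1.38096449e+00,  8.98205044e-01]), 'qd': array([ 0.00068823,  0.03018758,  0.06198032, -0.00179068, -0.01649568,
       -0.00147475]), 'effort': array([ 3.19621002e-02, -4.44692087e+01, -2.60362637e+01, -7.81397193e-04,
        1.06392922e-01, -3.95330062e-05]), 'position': array([ 0.46901525, -0.35377881,  0.23821537]), 'ee_rot': array([ 9.85672311e-04,  9.98940320e-01, -4.60006421e-02,  1.09815092e-03]), 'contact_force': array([-0.05408569,  0.29705721, -1.24629712]), 'moment': array([ 0.03310023, -0.02686521,  0.00332274]), 'gripper_force': 58.94320785999298, 'width': 0.025427693272589275}
```

View pics/c6.png

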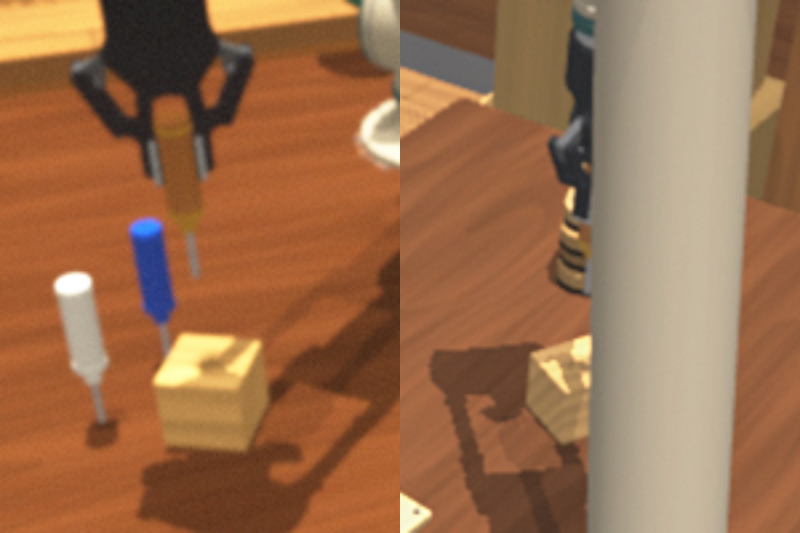

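Call:
send_rows:
  xyz:
    - [0.01,0.034,0]
    - [0.01,0.034,0]
    - [0.01,0.034,0]
    - [0.01,0.034,0]
    - [0.01,0.034,0]
    - [0.01,0.034,0]
    - [0.01,0.034,-0.01]
    - [0.012,0.034,-0.02]
    - [0.012,0.035,-0.025]
    - [0,0,-0.03]
    - [0,0,0]
    - [0,0,0]
  delta_rot:
    - [0,0,0]
    - [0,0,0]
    - [0,0,0]
    - [0,0,0]
    - [0,0,0]
    - [0,0,0]
    - [0,0,0]
    - [0,0,0]
    - [0,0,0]
    - [0,0,0]
    - [0,0,0]
    - [0,0,0]

```text
clock: 10.35
position: [0.5614, -0.0464, 0.1503]
ee_rot: [-0.0, 0.999, -0.046, -0.002]
contact_force: [-0.5, 0.6, -0.1]
width: 0.0257
gripper_force: 59.3
```

Run:
```python
from h import *
s=readout.get_state();print(s['position'],s['ee_rot'],s['contact_force'])
shot('side','d3');shot('scene','s3')
cv2.imwrite('pics/c7.png',np.hstack([cv2.resize(cv2.imread('pics/s3.png')[190:310,310:410],(400,480),interpolation=2),cv2.resize(cv2.imread('pics/d3.png')[190:310,240:340],(400,480),interpolation=2)]))
for t in('s3','d3'):
  i=load(t);print([proj(i,p).round(1) for p in ((.5626,-.0471,.034),(.5626,-.0471,.0645),(.5704,.0425,.034))])
```

```text
[ 0.56137099 -0.04638383  0.15033974] [-9.80819553e-05  9.98940933e-01 -4.59619032e-02 -2.12283388e-03] [-0.51108659  0.55384538 -0.08781928]
[array([340.7, 272.4]), array([340.9, 261.4]), array([377.8, 266.3])]
[array([295.8, 274.4]), array([295.4, 265.1]), array([268.7, 294. ])]
```

View pics/c7.png

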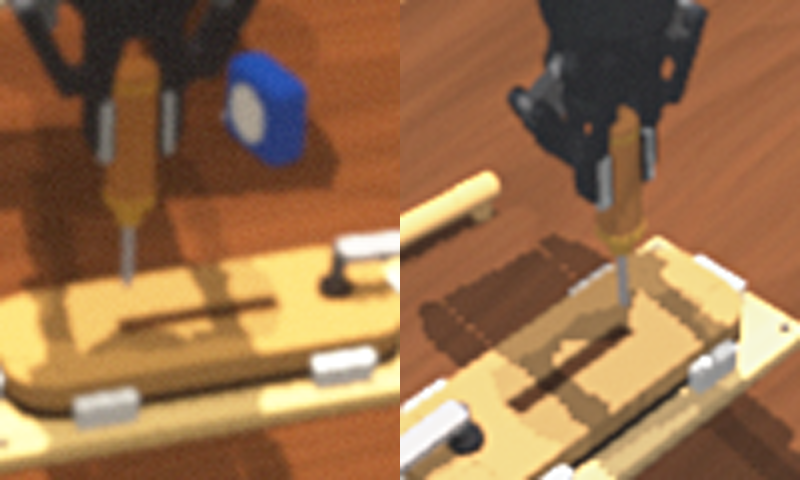

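The tip is at scene (342,261) and side (296,266), about 2 px from prediction and above the groove's far end. Lowering.

Call:
send_rows:
  xyz:
    - [0.001,-0.001,-0.01]
    - [0,0,-0.01]
    - [0,0,-0.004]
    - [0,0,-0.002]
    - [0,0,-0.002]
    - [0,0,-0.002]
    - [0,0,0]
    - [0,0,0]
  delta_rot:
    - [0,0,0]
    - [0,0,0]
    - [0,0,0]
    - [0,0,0]
    - [0,0,0]
    - [0,0,0]
    - [0,0,0]
    - [0,0,0]

```text
clock: 11.25
position: [0.5637, -0.0475, 0.1223]
ee_rot: [0.0, 0.999, -0.046, 0.0]
contact_force: [-0.7, 0.5, 1.3]
width: 0.0257
gripper_force: 59.4
```

Call:
send_rows:
  xyz:
    - [-0.001,0,-0.002]
    - [0,0,-0.002]
    - [0,0,0]
    - [0,0,0]
  delta_rot:
    - [0,0,0]
    - [0,0,0]
    - [0,0,0]
    - [0,0,0]

```text
clock: 11.65
position: [0.5631, -0.0475, 0.1181]
ee_rot: [0.0, 0.999, -0.046, 0.001]
contact_force: [-0.0, -1.3, 2.4]
width: 0.0256
gripper_force: 59.4
```

Call:
send_rows:
  xyz:
    - [0,0.0015,0]
    - [0,0.0015,0]
    - [0.0005,0.0015,0]
    - [0,0.0015,0]
    - [0,0,0]
  delta_rot:
    - [0,0,0]
    - [0,0,0]
    - [0,0,0]
    - [0,0,0]
    - [0,0,0]

```text
clock: 12.15
position: [0.563, -0.0409, 0.1179]
ee_rot: [-0.0, 0.999, -0.046, -0.0]
contact_force: [0.8, -1.4, 2.3]
width: 0.0257
gripper_force: 59.6
```

Call:
send_rows:
  xyz:
    - [0,0.0015,0]
    - [0,0.0015,0]
    - [0.0005,0.0015,0]
    - [0,0.0015,0]
    - [0,0,0]
  delta_rot:
    - [0,0,0]
    - [0,0,0]
    - [0,0,0]
    - [0,0,0]
    - [0,0,0]

```text
clock: 12.65
position: [0.5635, -0.0348, 0.1179]
ee_rot: [-0.0, 0.999, -0.046, -0.0]
contact_force: [0.4, -0.8, 2.7]
width: 0.0257
gripper_force: 59.6
```

Call:
send_rows:
  xyz:
    - [0,0.0015,0]
    - [0,0.0015,0]
    - [0.0005,0.0015,0]
    - [0,0.0015,0]
    - [0,0,0]
  delta_rot:
    - [0,0,0]
    - [0,0,0]
    - [0,0,0]
    - [0,0,0]
    - [0,0,0]

```text
clock: 13.15
position: [0.5641, -0.0288, 0.1179]
ee_rot: [-0.0, 0.999, -0.046, 0.0]
contact_force: [0.2, -0.0, 2.9]
width: 0.0256
gripper_force: 59.6
```

Call:
send_rows:
  xyz:
    - [0,0.0015,0]
    - [0,0.0015,0]
    - [0.0005,0.0015,0]
    - [0,0.0015,0]
    - [0,0,0]
  delta_rot:
    - [0,0,0]
    - [0,0,0]
    - [0,0,0]
    - [0,0,0]
    - [0,0,0]

```text
clock: 13.65
position: [0.5646, -0.0229, 0.1179]
ee_rot: [-0.0, 0.999, -0.046, 0.0]
contact_force: [-0.3, -0.9, 3.3]
width: 0.0255
gripper_force: 59.6
```

Call:
send_rows:
  xyz:
    - [0,0.0015,0]
    - [0,0.0015,0]
    - [0.0005,0.0015,0]
    - [0,0.0015,0]
    - [0,0,0]
  delta_rot:
    - [0,0,0]
    - [0,0,0]
    - [0,0,0]
    - [0,0,0]
    - [0,0,0]

```text
clock: 14.15
position: [0.5651, -0.0169, 0.1179]
ee_rot: [-0.0, 0.999, -0.046, -0.0]
contact_force: [0.8, -1.6, 2.8]
width: 0.0256
gripper_force: 59.6
```

Call:
send_rows:
  xyz:
    - [0,0.0015,0]
    - [0,0.0015,0]
    - [0.0005,0.0015,0]
    - [0,0.0015,0]
    - [0,0,0]
  delta_rot:
    - [0,0,0]
    - [0,0,0]
    - [0,0,0]
    - [0,0,0]
    - [0,0,0]

```text
clock: 14.65
position: [0.5656, -0.0109, 0.1179]
ee_rot: [-0.0, 0.999, -0.046, -0.0]
contact_force: [0.3, -0.9, 2.2]
width: 0.0258
gripper_force: 59.6
```

Call:
send_rows:
  xyz:
    - [0,0.0015,0]
    - [0,0.0015,0]
    - [0.0005,0.0015,0]
    - [0,0.0015,0]
    - [0,0,0]
  delta_rot:
    - [0,0,0]
    - [0,0,0]
    - [0,0,0]
    - [0,0,0]
    - [0,0,0]

```text
clock: 15.15
position: [0.5661, -0.0048, 0.1179]
ee_rot: [-0.0, 0.999, -0.046, -0.0]
contact_force: [-0.4, 0.5, 2.7]
width: 0.026
gripper_force: 59.6
```

Call:
send_rows:
  xyz:
    - [0,0.0015,0]
    - [0,0.0015,0]
    - [0.0005,0.0015,0]
    - [0,0.0015,0]
    - [0,0,0]
  delta_rot:
    - [0,0,0]
    - [0,0,0]
    - [0,0,0]
    - [0,0,0]
    - [0,0,0]

```text
clock: 15.65
position: [0.5663, 0.002, 0.1174]
ee_rot: [-0.001, 0.999, -0.046, -0.0]
contact_force: [1.9, 1.9, -1.2]
width: 0.0258
gripper_force: 59.4
```

Force dropped from 2.7 to −1.2 N: the needle is in the slot. Pushing down.

Call:
send_rows:
  xyz:
    - [0,0,-0.002]
    - [0,0,-0.002]
    - [0,0,-0.003]
    - [0,0,-0.003]
    - [0,0,0]
    - [0,0,0]
  delta_rot:
    - [0,0,0]
    - [0,0,0]
    - [0,0,0]
    - [0,0,0]
    - [0,0,0]
    - [0,0,0]

```text
clock: 16.25
position: [0.5665, 0.0022, 0.1079]
ee_rot: [-0.002, 0.999, -0.047, -0.0]
contact_force: [0.7, 5.5, 2.5]
width: 0.0256
gripper_force: 59.8
```

Call:
send_rows:
  xyz:
    - [0,0.0015,0]
    - [0,0.001,0]
    - [0,0,0]
    - [0,0,0]
  delta_rot:
    - [0,0,0]
    - [0,0,0]
    - [0,0,0]
    - [0,0,0]

```text
clock: 16.65
position: [0.5665, 0.0031, 0.1078]
ee_rot: [0.0, 0.999, -0.046, -0.0]
contact_force: [0.0, 3.3, 1.4]
width: 0.0255
gripper_force: 59.7
```

Call:
send_rows:
  xyz:
    - [0,0.0015,0]
    - [0,0.0005,-0.002]
    - [0,0,-0.002]
    - [0,0,0]
    - [0,0,0]
  delta_rot:
    - [0,0,0]
    - [0,0,0]
    - [0,0,0]
    - [0,0,0]
    - [0,0,0]

```text
clock: 17.15
position: [0.5666, 0.0045, 0.104]
ee_rot: [0.001, 0.999, -0.046, 0.0]
contact_force: [0.3, -1.8, 2.2]
width: 0.0255
gripper_force: 59.9
```

Call:
send_rows:
  xyz:
    - [0,-0.001,0]
    - [0,0,0]
    - [0,0,0]
    - [0,0,0.01]
    - [0,0,0.02]
    - [0,0,0.03]
    - [0,0,0.04]
    - [0,0,0.03]
    - [0,0,0]
    - [0,0,0]
  delta_rot:
    - [0,0,0]
    - [0,0,0]
    - [0,0,0]
    - [0,0,0]
    - [0,0,0]
    - [0,0,0]
    - [0,0,0]
    - [0,0,0]
    - [0,0,0]
    - [0,0,0]

```text
clock: 18.15
position: [0.5664, 0.0043, 0.2344]
ee_rot: [0.0, 0.999, -0.046, 0.0]
contact_force: [-0.2, -0.2, -1.9]
width: 0.0257
gripper_force: 59.7
```

Call:
send_rows:
  xyz:
    - [-0.01,-0.036,0]
    - [-0.01,-0.036,0]
    - [-0.01,-0.036,0]
    - [-0.01,-0.036,0]
    - [-0.01,-0.036,0]
    - [-0.01,-0.036,0]
    - [-0.01,-0.036,0]
    - [-0.01,-0.036,0]
    - [-0.01,-0.036,0]
    - [-0.007,-0.034,0]
    - [0,0,0]
    - [0,0,0]
  delta_rot:
    - [0,0,0]
    - [0,0,0]
    - [0,0,0]
    - [0,0,0]
    - [0,0,0]
    - [0,0,0]
    - [0,0,0]
    - [0,0,0]
    - [0,0,0]
    - [0,0,0]
    - [0,0,0]
    - [0,0,0]

```text
clock: 19.35
position: [0.4684, -0.3536, 0.2317]
ee_rot: [-0.002, 0.999, -0.047, -0.002]
contact_force: [-0.0, 0.8, -1.1]
width: 0.0255
gripper_force: 59.8
```

Run:
```python
from h import *
s=readout.get_state();print(s['position'],s['contact_force'])
i=shot('scene','s4');shot('wrist','w4')
print(proj(i,s['position']-[0,0,.0901]),proj(i,s['position']-[0,0,.033]))
cv2.imwrite('pics/c8.png',np.hstack([cv2.resize(cv2.imread('pics/s4.png')[190:310,150:250],(400,480),interpolation=2),cv2.resize(cv2.imread('pics/w4.png')[60:360,195:445],(400,480))]))
```

```text
[ 0.46844949 -0.3535646   0.23167051] [-0.0450698   0.80047706 -1.05309071]
[192.49048773 236.92050716] [188.81378435 213.76967775]
```

View pics/c8.png

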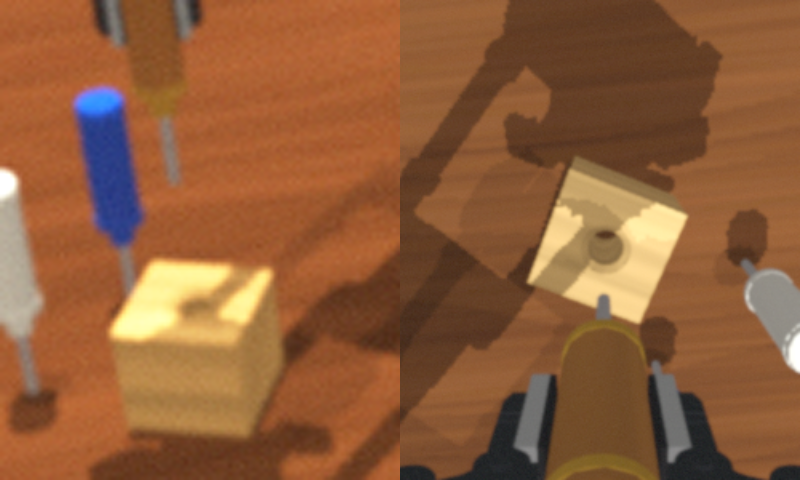

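The tip is at scene (193.3,235.8), 1.5 px from prediction and upright over the hole at wrist (605,247). Inserting.

Call:
send_rows:
  xyz:
    - [0.0005,0,-0.03]
    - [0,0,-0.03]
    - [0,0,-0.03]
    - [0,0,-0.015]
    - [0,0,-0.015]
    - [0,0,-0.01]
    - [0,0,0]
    - [0,0,0]
  delta_rot:
    - [0,0,0]
    - [0,0,0]
    - [0,0,0]
    - [0,0,0]
    - [0,0,0]
    - [0,0,0]
    - [0,0,0]
    - [0,0,0]

```text
clock: 20.25
position: [0.4705, -0.3535, 0.1042]
ee_rot: [0.0, 0.999, -0.046, 0.0]
contact_force: [0.3, 1.3, -0.1]
width: 0.026
gripper_force: 59.8
```

Call:
send_rows:
  xyz:
    - [-0.001,0,-0.002]
    - [0,0,-0.002]
    - [0,0,0]
    - [0,0,0]
  delta_rot:
    - [0,0,0]
    - [0,0,0]
    - [0,0,0]
    - [0,0,0]

```text
clock: 20.65
position: [0.4691, -0.354, 0.1001]
ee_rot: [0.0, 0.999, -0.046, 0.0]
contact_force: [-0.2, 0.5, -1.5]
width: 0.0255
gripper_force: 59.8
```

Call:
send_rows:
  xyz:
    - [0,0,-0.0015]
    - [0,0,-0.0015]
    - [0,0,0]
    - [0,0,0]
  delta_rot:
    - [0,0,0]
    - [0,0,0]
    - [0,0,0]
    - [0,0,0]

```text
clock: 21.05
position: [0.4693, -0.3542, 0.0981]
ee_rot: [0.0, 0.999, -0.046, 0.0]
contact_force: [-2.0, 0.6, 6.0]
width: 0.0257
gripper_force: 60.6
```

Shoulder is seated (+6 N at the same height as the grasp). Release.

Call:
send_rows:
  xyz:
    - [0,0,0]
    - [0,0,0]
    - [0,0,0]
    - [0,0,0]
    - [0,0,0]
    - [0,0,0.01]
    - [0,0,0.025]
    - [0,0,0.04]
    - [0,0,0.045]
    - [0,0,0.03]
    - [0,0,0]
    - [0,0,0]
  delta_rot:
    - [0,0,0]
    - [0,0,0]
    - [0,0,0]
    - [0,0,0]
    - [0,0,0]
    - [0,0,0]
    - [0,0,0]
    - [0,0,0]
    - [0,0,0]
    - [0,0,0]
    - [0,0,0]
    - [0,0,0]
  gripper: 0.06

```text
clock: 22.25
position: [0.4692, -0.354, 0.2481]
ee_rot: [0.001, 0.999, -0.046, 0.001]
contact_force: [0.2, -0.1, -0.5]
width: 0.06
gripper_force: 0.0
```

Run:
```python
from h import *
s=readout.get_state();print(s['position'],s['contact_force'],s['width'])
i=shot('scene','s5')
print(proj(i,[.4686,-.3535,.15]))
cv2.imwrite('pics/c9.png',np.hstack([cv2.resize(i['color'][200:320,140:240,::-1],(300,360)),cv2.resize(i['color'][190:310,290:456,::-1],(498,360))]))
```

```text
[ 0.4692051  -0.35402238  0.24809903] [ 0.23944963 -0.11145318 -0.48623362] 0.060002354510141104
[192.00151663 233.61200001]
```

View pics/c9.png

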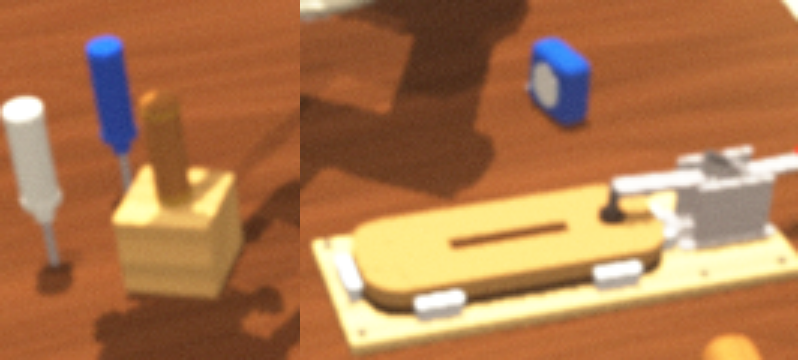

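The awl stands seated, with its top at (193,233) as at the start. The clamp is locked and the groove is flush.

```bash
python3 -c "
from rig import order
print(order.sign_off())"
```

```text
the job is handed in; nothing more can be done
None
```

The job is handed in at about 22 s: the clamp is locked, the needle dropped into the hidden slot and by force and height went about 15 mm in, and the awl is back in its stand and released; sign-off returned no verdict.

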